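Purge the bench air manifold

TASK

On the workbench stands an aluminium air manifold with three upright push-pull valves. Purge the line with the valve that has the wide round mushroom knob: pull that knob straight up until it clicks out to its on position, leave it on for at least a second, then push it fully home again and let go. Leave the slim round knob and the T-handle pushed in as they are.

Things in the scene. Friction and masses are not known exactly. Their poses are not given: they have to be found in the camera images.
- purge_knob (a joint): Travel of the mushroom knob along its vertical stem, m: 0 = fully in (off, as it starts), 0.020 = fully out (on); out is straight up. A spring snaps it to the nearer end and holds it there: it resists with up to about 8 N at first, and past mid-travel (10 mm) jumps on to the other end by itself; the same both ways.
- purge_grip (a point): Centre of the mushroom knob's head; moves with it. Head: black upright cylinder, 42 mm diameter, 20 mm tall plus a 4 mm dome on top, the widest round knob; at any of the 3 places. With the knob in this point is 113 mm above the bench. Under the head a 12 mm stem; 20 mm gap down to a nut 30 mm wide, 28 mm to the grey valve block (52 x 52 mm, top 75 mm above the bench).
- slim_grip (a point): Centre of the slim round knob's head, to be left alone: black upright cylinder, 22 mm diameter, 22 mm tall, 113 mm above the bench, on the same kind of block. The three valves stand in a straight row, 100 mm from axis to axis, on a fixed aluminium base 90 x 330 x 20 mm; the row runs roughly along y, turned up to 0.35 rad.
- tee_grip (a point): Centre of the T-handle's cross-bar, to be left alone: black bar 60 mm long (along the row), 14 mm wide, 14 mm tall, this point 112 mm above the bench, on the same kind of block.

How it is judged:
On the way:
1. the mushroom knob is pulled out to its on detent (over 16 mm) and stays on for a second (value of joint purge_knob above 0.016 m), for 0.9 s.
At the end, for the whole second after the job is handed in: After having stood out (over 16 mm) for a second, the mushroom knob is fully in again (within 4 mm) and released; the slim knob and the T-handle are still in (within 8 mm of where they were) (value of joint purge_knob below 0.004 m and distance of each of slim_grip, tee_grip from where it was at the start of the episode below 0.008 m); the robot touches nothing.
It fails at once if the slim round knob is pulled out (distance of slim_grip from where it was at the start of the episode above 0.008 m).
It fails at once if the T-handle is pulled out (distance of tee_grip from where it was at the start of the episode above 0.008 m).
It also fails if it takes over 32 s, if anything falls off the work surface, if the arm or the gripper's body presses on something with over 40 N, if the wrist force passes 120 N, or if a joint passes its speed limit or range.

ROBOT

A 7-joint arm with a two-finger parallel gripper is mounted at the origin on the work surface. World frame = base frame: x ahead of the robot, y to its left, z up, the work surface at z = 0. Lengths are in m, angles in rad, forces in N, time in s.
With the tool pointing down it reaches from about 0.4 to 0.925 m from the base axis. Payload 4.1 kg.
Tool frame: the origin (TCP) lies at the very end of the fingers, on their centre line; the grasp point (between the pads) lies 19 mm behind it; z points along the fingers, y is the direction in which the jaws open and shut (so a half turn about z gives the same grasp; the last joint's range is limited). The gripper opens to 85 mm and grips with 20 to 120 N. Pads are 22 mm wide; open, the fingers measure 114 mm over their backs; the gripper's body (76 mm by 85 mm) begins 54 mm behind the grasp point. The pads swing forward as they close: fully open they stand 13 mm farther back than shut.
Start: joints at [-1.31, 0.398, 0.045, 1.537, -0.019, 1.207, -0.051], TCP at [0.229, 0.608, 0.231] pointing down, gripper open.
Joint ranges: [-2.82, 2.82], [-0.49, 2.23], [-1.37, 1.46], [0, 2.46], [-1.36, 4.5], [0.23, 2], [-2.94, 2.94]. Speed limits (rad/s): [2.57, 2.57, 3.14, 3.14, 3.14, 3.14, 3.14].

INTERFACE

Orientations are given as a rotation vector (axis times angle).
In Python, from bench import manip, eyes gives the robot as it stands.
- The arm moves only by the tool send_rows, never from a script. Its argument "rows" is a list of rows, each a list of 7 numbers: the turn, a rotation vector about the world's x, y, z in degrees, then the shift along the world's x, y, z in mm, then the finger opening in mm, from 0 to 85.4. A call has 1 to 12 rows; each row is the pose to reach, as a shift and turn from the pose measured when the call began; what a row does not reach only later rows make up. A row lasts 1/8 s, in which the tool goes at most 62.5 mm and 10.7 degrees, less where a joint would pass 70% of its speed; a pose out of reach is approached as far as the arm can. A call with a gripper value outside its range is refused whole. The fingers move at their own pace and stop on an object; "force" is the grip in N (left out, the last holds). Time passes only in rows, so rows that repeat a pose let the fingers close. It gives the time, the measured TCP pose, the force and the opening at its end, in the units of the state.
- manip.read_state(): the state, without advancing time (a new reading comes with each control period).
- eyes.snapshot(name): name is "scene" or "top"; returns (picture, depth): 400x640x3 uint8, blue, green, red; 400x640 float32, m along the optical axis (not along the pixel's ray), 0 where there is no reading.
- eyes.camera_info(name): a dict with "K" (3x3 intrinsics, pixels), "cam_to_world" (4x4, takes a point from camera to world coordinates). Camera axes: x right, y down, z forward; pixel columns grow to the right and rows downward; lengths in m; the calibration is good to about 2 mm. A picture is of the moment at which its call begins. camera_info takes no time and is no camera call.
- manip.hand_in(): hands the job in, once; it reports no verdict.
The state is a dict: "t": time; "joints": joint angles; "dq": joint speeds; "joint_torque": joint torques, N m; "position": TCP position; "orientation": TCP orientation; "contact_force": force on the tool from outside, world axes, zero at the start; "wrist_torque": the same for the moment, N m; "gripper_width": finger opening in m.
Only numpy, scipy, OpenCV 4.12 (cv2) and the standard library are available. Lean on these libraries where they do the work, as an engineer would, in place of code of your own. Each camera call takes 0.05 s, during which the arm holds its last target.

## Working session

There is one attempt and no reset: what is moved stays moved. The work goes in short steps, Python scripts to look and compute and a tool call to move; the robot and the scene stay as the last step left them, time stands still between calls to the robot, and variables do not carry over. Pictures are saved under pics/ and viewed, and the job is handed in when it is done.

Besides the shell and the picture viewer there is one more tool, called after "Call:" as name([rows], argument=value, ...), one row to a line, values as JSON. send_rows: Moves the arm, as the interface text tells. Its arguments: {"type":"object","properties":{"rows":{"type":"array","items":{"type":"array","items":{"type":"number"}}},"force":{"type":"number"}},"required":["rows"]}

```bash
mkdir -p pics
python3 - <<'E'
from bench import manip, eyes
import cv2,numpy as np
for n in("scene","top"):
    p,d=eyes.snapshot(n); cv2.imwrite(f"pics/{n}0.png",p); np.save(f"{n}_d.npy",d); np.save(f"{n}_p.npy",p)
    c=eyes.camera_info(n); print(n,np.round(c["K"],1).tolist(),np.round(c["cam_to_world"],3).tolist())
s=manip.read_state(); print(s)
E
```

```text
scene [[392.1, 0.0, 327.3], [0.0, 392.1, 196.4], [0.0, 0.0, 1.0]] [[-0.026, 0.824, -0.566, 0.923], [1.0, 0.016, -0.022, 0.075], [-0.009, -0.566, -0.824, 0.672], [0.0, 0.0, 0.0, 1.0]]
top [[406.3, 0.0, 320.2], [0.0, 406.3, 195.1], [0.0, 0.0, 1.0]] [[0.01, -0.995, 0.097, 0.494], [-1.0, -0.008, 0.02, 0.042], [-0.019, -0.097, -0.995, 0.766], [0.0, 0.0, 0.0, 1.0]]
{'t': 0.1, 'joints': array([-1.30998975,  0.39912496,  0.04504507,  1.53774491, -0.01869944,
        1.20688511, -0.05068634]), 'dq': array([-2.74456495e-04, -1.50196620e-03, -7.87523881e-05, -4.79573758e-03,
        1.22280283e-05, -5.40715642e-04,  4.95740154e-04]), 'joint_torque': array([ 3.50065384e-03, -4.76260078e+01,  1.36985511e+00, -2.54950815e+01,
        1.20733946e-02,  4.98462046e-03, -1.50569656e-05]), 'position': array([0.22864484, 0.60786025, 0.23036708]), 'orientation': array([-5.61922983e-01, -3.09073798e+00,  2.71839782e-03]), 'contact_force': array([-0.46895975,  0.67230312,  0.24650947]), 'wrist_torque': array([-0.02331742,  0.01671858,  0.0085036 ]), 'gripper_width': 0.08554892106000993}
```

View pics/scene0.png

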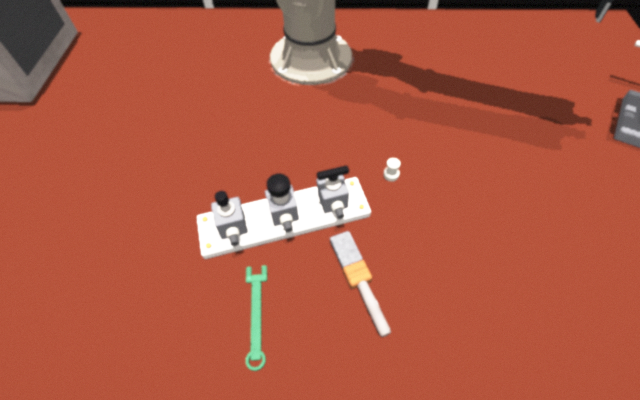

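View pics/top0.png

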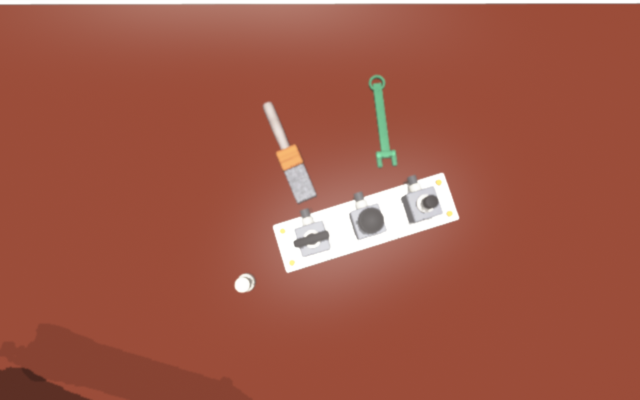

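The mushroom knob is the middle one, at about (371,221) in the top view and (279,185) in the scene view. The T-handle is at (312,239) and the slim knob at (430,202), both top view. Next I measure them.

```bash
cat > h.py <<'E'
import numpy as np
from bench import eyes
def cloud(n,d):
    c=eyes.camera_info(n);K=np.array(c["K"]);T=np.array(c["cam_to_world"])
    v,u=np.mgrid[:400,:640]
    P=np.stack([(u-K[0,2])/K[0,0]*d,(v-K[1,2])/K[1,1]*d,d],-1)
    return P@T[:3,:3].T+T[:3,3]
E
python3 - <<'E'
from h import *
import cv2
for n,pts in(("top",[(371,221),(312,239),(430,202)]),("scene",[(279,185),(333,173),(222,198)])):
    d=np.load(n+"_d.npy");p=np.load(n+"_p.npy");W=cloud(n,d)
    print(n,"bench z",np.median(W[300:330,400:450,2]))
    for u,v in pts:
        m=np.zeros((400,640),bool);m[v-22:v+23,u-22:u+23]=1
        m&=(p.max(2)<75)&(d>0)&(W[...,2]>.095)&(W[...,2]<.14)
        Q=W[m]
        if len(Q)<3: print("few");continue
        zt=np.percentile(Q[:,2],90)
        (cx,cy),(w,h),a=cv2.minAreaRect(Q[:,:2].astype(np.float32))
        print((u,v),len(Q),"ctr",np.round([cx,cy],4),"wh",np.round([w,h],4),a,"med",np.round(np.median(Q,0),4),"ztop",round(zt,4))
d=np.load("top_d.npy");W=cloud("top",d);p=np.load("top_p.npy")
m=(W[...,2]>.012)&(W[...,2]<.028)&(p.min(2)>170);m[:150]=0;m[275:]=0;m[:,:270]=0
Q=W[m][:,:2];r=cv2.minAreaRect(Q.astype(np.float32));print("base",r)
print(np.round(cv2.boxPoints(r),3).tolist())
E
```

```text
top bench z -0.00019042143921732535
few
few
few
scene bench z 0.0013759146734785843
(279, 185) 406 ctr [ 0.5189 -0.0252] wh [0.0389 0.0365] 4.532529830932617 med [ 0.5258 -0.0248  0.1256] ztop 0.1283
(333, 173) 235 ctr [0.49   0.0682] wh [0.0139 0.0544] 15.799871444702148 med [0.4913 0.0692 0.119 ] ztop 0.121
(222, 198) 134 ctr [ 0.5491 -0.1199] wh [0.019  0.0175] 10.438270568847656 med [ 0.5534 -0.1191  0.1244] ztop 0.1261
base ((0.5616660118103027, -0.012515813112258911), (0.18359632790088654, 0.32972684502601624), 17.702327728271484)
[[0.42399999499320984, 0.11699999868869781], [0.5239999890327454, -0.19699999690055847], [0.6990000009536743, -0.1420000046491623], [0.5989999771118164, 0.1720000058412552]]
```

Run:
```python
from h import *
import cv2
d=np.load("top_d.npy");p=np.load("top_p.npy");W=cloud("top",d)
for u,v in [(371,221),(312,239),(430,202)]:
    print(p[v,u],d[v,u],W[v,u].round(4))
    m=np.zeros((400,640),bool);m[v-30:v+31,u-30:u+31]=1
    m&=(d>0)&(W[...,2]>.1)&(W[...,2]<.135)
    Q=W[m];(c,s,a)=cv2.minAreaRect(Q[:,:2].astype(np.float32));e=cv2.minEnclosingCircle(Q[:,:2].astype(np.float32))
    print(len(Q),np.round(c,4),np.round(s,4),a,"mean",Q.mean(0).round(4),"circ",np.round(e[0],4),e[1])
# scene, mushroom top and fit
d=np.load("scene_d.npy");W=cloud("scene",d)
for u,v in [(279,185),(333,173),(222,198)]:
    m=np.zeros((400,640),bool);m[v-22:v+23,u-22:u+23]=1
    m&=(W[...,2]>.116)&(W[...,2]<.14)
    Q=W[m];e=cv2.minEnclosingCircle(Q[:,:2].astype(np.float32));print(len(Q),Q.mean(0).round(4),np.round(e[0],4),e[1])
```

```text
[121 122 127] 0.6366373 [ 0.5159 -0.0254  0.1267]
555 [ 0.517  -0.0262] [0.0396 0.0407] 0.3694820702075958 mean [ 0.5168 -0.0258  0.1241] circ [ 0.5171 -0.0266] 0.02082662656903267
[115 117 121] 0.6427624 [0.4868 0.067  0.1196]
347 [0.4868 0.0681] [0.0195 0.0589] 25.365428924560547 mean [0.4866 0.0684 0.1174] circ [0.4883 0.0688] 0.029799552634358406
[103 103 109] 0.6402639 [ 0.5468 -0.1185  0.1243]
181 [ 0.5478 -0.1211] [0.0207 0.0206] 0.8723573088645935 mean [ 0.5472 -0.1199  0.1217] circ [ 0.5475 -0.1214] 0.011056562885642052
402 [ 0.5213 -0.0255  0.125 ] [ 0.5179 -0.0263] 0.0209378469735384
214 [0.4884 0.0685 0.1195] [0.4887 0.0696] 0.029785897582769394
141 [ 0.5502 -0.1204  0.1235] [ 0.5484 -0.1214] 0.011231629177927971
```

Call:
send_rows([
  [0,0,-3,18,-40,0,85],
  [0,0,-7,40,-88,0,85],
  [0,0,-12,66,-145,0,85],
  [0,0,-16,92,-202,0,85],
  [0,0,-21,118,-259,0,85],
  [0,0,-26,144,-316,0,85],
  [0,0,-31,170,-373,0,85],
  [0,0,-35,196,-430,0,85],
  [0,0,-40,222,-487,0,85],
  [0,0,-45,248,-544,0,85],
  [0,0,-49,272,-596,0,85],
  [0,0,-52,289,-634,0,85],
], force=50)

```text
t: 1.6
position: [0.518, -0.0291, 0.2303]
orientation: [-1.865, -2.527, 0.003]
contact_force: [-0.1, 0.8, -0.6]
gripper_width: 0.0851
```

Run:
```python
from bench import manip
import numpy as np
from scipy.spatial.transform import Rotation as R
s=manip.read_state();p=s["position"];M=R.from_rotvec(s["orientation"]).as_matrix()
print(s["t"],p,M.round(4).tolist(),np.degrees(np.arctan2(M[1,1],M[0,1])),s["contact_force"])
print("to go mm",(np.array([.5175,-.026,.094])-p)*1000)
```

```text
1.6 [ 0.51795415 -0.02905266  0.23031162] [[-0.2947, 0.9556, -0.0016], [0.9556, 0.2947, -0.0012], [-0.0007, -0.0019, -1.0]] 17.13740485149944 [-0.14847299  0.75869998 -0.57464038]
to go mm [  -0.45415304    3.05265664 -136.31162036]
```

Call:
send_rows([
  [0,0,0,0,3,-20,85],
  [0,0,0,0,3,-45,85],
  [0,0,0,0,3,-70,85],
  [0,0,0,0,3,-95,85],
  [0,0,0,0,3,-115,85],
  [0,0,0,0,3,-130,85],
  [0,0,0,0,3,-138,85],
  [0,0,0,0,3,-141,85],
  [0,0,0,0,3,-141,85],
])

```text
t: 2.72
position: [0.5183, -0.0261, 0.0896]
orientation: [-1.866, -2.528, 0.002]
contact_force: [-0.3, 0.0, 0.1]
gripper_width: 0.085
```

Run:
```python
from bench import manip,eyes
import cv2
for n in("scene","top"):
    p,d=eyes.snapshot(n); 
    p=p[130:270,180:420] if n=="scene" else p[130:290,240:480]
    cv2.imwrite(f"pics/{n}1.png",cv2.resize(p,None,fx=3,fy=3))
s=manip.read_state();print(s["position"],s["contact_force"])
```

```text
[ 0.51849291 -0.02607661  0.08988658] [-0.52888619 -0.41481355 -0.37579272]
```

View pics/scene1.png

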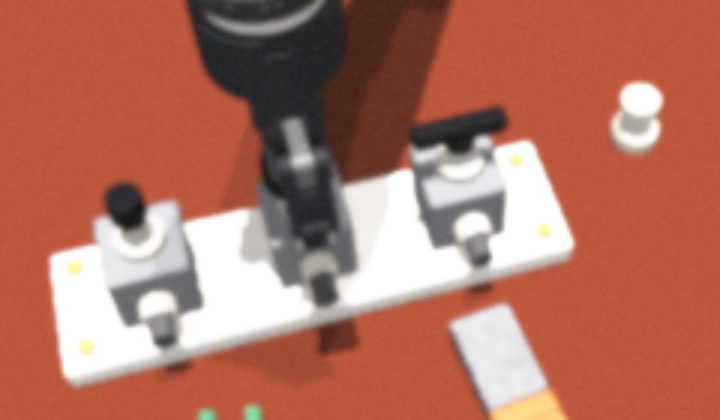

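View pics/top1.png

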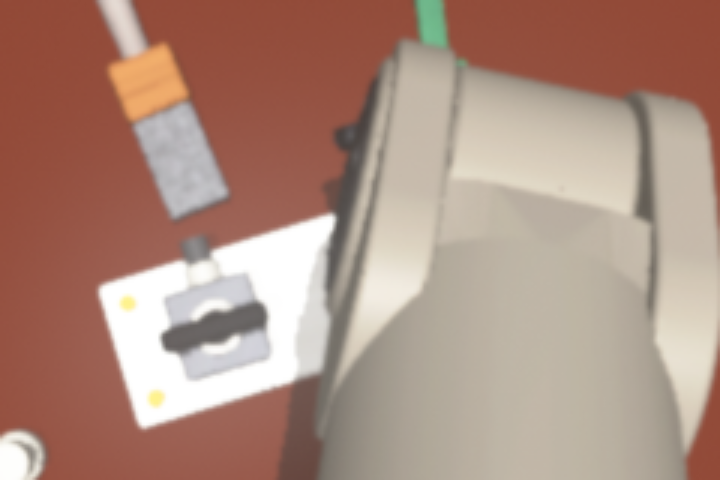

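The scene view shows the fingers around the middle knob at about (300,190) in the enlarged crop. The neighbouring valves are clear, and the arm hides the knob from the top camera. Now I close the fingers.

Call:
send_rows([
  [0,0,0,-1,0,0,60],
  [0,0,0,-1,0,0,45],
  [0,0,0,-1,0,0,36],
  [0,0,0,-1,0,0,30],
  [0,0,0,-1,0,0,30],
  [0,0,0,-1,0,0,30],
  [0,0,0,-1,0,0,30],
], force=60)

```text
t: 3.7
position: [0.5156, -0.0265, 0.0903]
orientation: [-1.864, -2.525, 0.005]
contact_force: [-6.2, -0.3, 8.8]
gripper_width: 0.0404
```

Call:
send_rows([
  [0,0,0,0,0,3,30],
  [0,0,0,0,0,6,30],
  [0,0,0,0,0,9,30],
  [0,0,0,0,0,12,30],
  [0,0,0,0,0,15,30],
  [0,0,0,0,0,18,30],
  [0,0,0,0,0,20,30],
  [0,0,0,0,0,20,30],
  [0,0,0,0,0,20,30],
])

```text
t: 4.82
position: [0.5156, -0.0266, 0.1104]
orientation: [-1.864, -2.525, 0.005]
contact_force: [-2.0, -0.7, 2.2]
gripper_width: 0.041
```

Run:
```python
from bench import manip,eyes
import cv2
p,d=eyes.snapshot("scene"); cv2.imwrite("pics/scene2.png",cv2.resize(p[130:270,180:420],None,fx=3,fy=3))
s=manip.read_state();print(s["t"],s["position"],s["contact_force"],s["gripper_width"])
```

```text
4.875 [ 0.5155683  -0.02656998  0.11037203] [-2.28318819 -0.2001603   3.03993191] 0.04054914573030004
```

View pics/scene2.png

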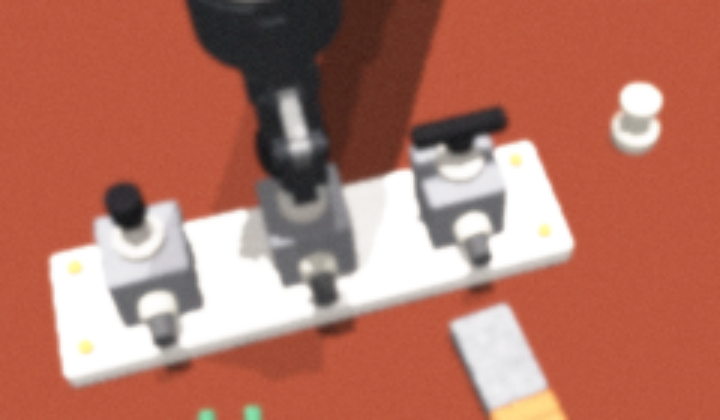

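The head appears to have risen with the fingers: it shows beside them at about (275,150) and the nut is exposed below. I pull 3 mm further against the stop to make sure, then hold it on.

Call:
send_rows([
  [0,0,0,0,0,1.5,30],
  [0,0,0,0,0,3,30],
  [0,0,0,0,0,3,30],
  [0,0,0,0,0,3,30],
])

```text
t: 5.38
position: [0.5154, -0.0266, 0.1107]
orientation: [-1.865, -2.526, 0.007]
contact_force: [7.5, -0.2, -24.2]
gripper_width: 0.0405
```

Run:
```python
from h import *
import cv2
from bench import manip
p,d=eyes.snapshot("scene");W=cloud("scene",d);W0=cloud("scene",np.load("scene_d.npy"))
for nm,w in(("now",W),("start",W0)):
    q=w[170:200,262:300].reshape(-1,3)
    r=np.hypot(q[:,0]-.5175,q[:,1]+.026);q=q[(r<.023)&(q[:,2]>.09)]
    print(nm,len(q),np.histogram(q[:,2],bins=np.arange(.09,.2,.005)))
# points off the finger line (along the row), near the head rim
dr=np.array([-.3,.954]);
q=W[140:200,255:310].reshape(-1,3);a=(q[:,:2]-[.5175,-.026])@dr;b=(q[:,:2]-[.5175,-.026])@np.array([.954,.3])
m=(abs(a)>.013)&(abs(a)<.022)&(abs(b)<.016)&(q[:,2]>.08);print(np.c_[a,b,q[:,2]][m].round(4)[:40])
print(manip.read_state()["contact_force"])
```

```text
now 87 (array([ 0,  0,  0,  0,  0,  0,  1,  6, 15, 12, 30, 13,  0,  0,  0,  0,  0,
        0,  9,  1,  0,  0]), array([0.09 , 0.095, 0.1  , 0.105, 0.11 , 0.115, 0.12 , 0.125, 0.13 ,
       0.135, 0.14 , 0.145, 0.15 , 0.155, 0.16 , 0.165, 0.17 , 0.175,
       0.18 , 0.185, 0.19 , 0.195, 0.2  ]))
start 477 (array([  0,   0,   1,  24,  42,  39, 135, 235,   1,   0,   0,   0,   0,
         0,   0,   0,   0,   0,   0,   0,   0,   0]), array([0.09 , 0.095, 0.1  , 0.105, 0.11 , 0.115, 0.12 , 0.125, 0.13 ,
       0.135, 0.14 , 0.145, 0.15 , 0.155, 0.16 , 0.165, 0.17 , 0.175,
       0.18 , 0.185, 0.19 , 0.195, 0.2  ]))
[[ 1.880e-02  1.430e-02  2.201e-01]
 [ 1.690e-02  1.590e-02  2.201e-01]
 [ 1.860e-02  1.480e-02  2.184e-01]
 [ 1.670e-02  1.560e-02  2.176e-01]
 [-1.820e-02  1.320e-02  2.194e-01]
 [-1.670e-02  1.300e-02  2.187e-01]
 [-1.530e-02  1.430e-02  2.196e-01]
 [-1.860e-02  1.450e-02  2.187e-01]
 [-1.710e-02  1.470e-02  2.184e-01]
 [-1.890e-02  1.510e-02  2.172e-01]
 [-1.700e-02  1.570e-02  1.881e-01]
 [-1.670e-02 -7.800e-03  1.462e-01]
 [ 1.940e-02  6.000e-04  1.434e-01]
 [-1.870e-02 -7
[... 298 characters left out ...]
1.437e-01]
 [-1.670e-02  1.400e-03  1.466e-01]
 [ 1.980e-02  3.200e-03  1.354e-01]
 [-2.030e-02 -1.000e-04  1.432e-01]
 [-1.870e-02  1.900e-03  1.452e-01]
 [-1.710e-02  2.500e-03  1.454e-01]
 [-1.550e-02  3.200e-03  1.456e-01]
 [-1.390e-02  3.200e-03  1.450e-01]
 [-2.070e-02  1.700e-03  1.429e-01]
 [-1.910e-02  3.000e-03  1.439e-01]
 [-1.750e-02  3.800e-03  1.444e-01]
 [-1.590e-02  4.400e-03  1.445e-01]
 [-1.430e-02  5.000e-03  1.447e-01]
 [ 1.890e-02  7.700e-03  1.357e-01]
 [-2.110e-02  6.000e-04  1.388e-01]
 [-1.950e-02  4.700e-03  1.434e-01]
 [-1.790e-02  7.000e-03  1.457e-01]
 [-1.630e-02  5.700e-03  1.435e-01]
 [-1.470e-02  6.900e-03  1.444e-01]]
[  7.18414113  -0.34587309 -23.96477018]
```

The rim top reads about 0.144 m, against 0.123 to 0.124 m at the start. Together with the hard stop at 24 N, that puts the knob fully out. I hold it for 1.5 s.

Call:
send_rows([
  [0,0,0,0,0,0,30],
  [0,0,0,0,0,0,30],
  [0,0,0,0,0,0,30],
  [0,0,0,0,0,0,30],
  [0,0,0,0,0,0,30],
  [0,0,0,0,0,0,30],
  [0,0,0,0,0,0,30],
  [0,0,0,0,0,0,30],
  [0,0,0,0,0,0,30],
  [0,0,0,0,0,0,30],
  [0,0,0,0,0,0,30],
  [0,0,0,0,0,0,30],
])

```text
t: 6.92
position: [0.5155, -0.0266, 0.1106]
orientation: [-1.865, -2.526, 0.007]
contact_force: [3.8, -0.0, -14.4]
gripper_width: 0.0407
```

Call:
send_rows([
  [0,0,0,0,0,-3,30],
  [0,0,0,0,0,-6,30],
  [0,0,0,0,0,-9,30],
  [0,0,0,0,0,-12,30],
  [0,0,0,0,0,-15,30],
  [0,0,0,0,0,-18,30],
  [0,0,0,0,0,-20,30],
  [0,0,0,0,0,-22,30],
  [0,0,0,0,0,-22,30],
  [0,0,0,0,0,-22,30],
])

```text
t: 8.18
position: [0.5156, -0.0266, 0.0903]
orientation: [-1.864, -2.525, 0.006]
contact_force: [-5.4, 0.7, 12.2]
gripper_width: 0.0405
```

Now at the bottom stop. I relax, release and retreat straight up.

Call:
send_rows([
  [0,0,0,0,0,0,30],
  [0,0,0,0,0,0,45],
  [0,0,0,0,0,0,60],
  [0,0,0,0,0,0,75],
  [0,0,0,0,0,0,85],
  [0,0,0,0,0,0,85],
  [0,0,0,0,0,0,85],
  [0,0,0,0,0,0,85],
])

```text
t: 9.18
position: [0.5156, -0.0266, 0.0903]
orientation: [-1.864, -2.525, 0.006]
contact_force: [0.0, 0.1, 0.2]
gripper_width: 0.0849
```

Call:
send_rows([
  [0,0,0,2,0,5,85],
  [0,0,0,2,0,15,85],
  [0,0,0,2,0,35,85],
  [0,0,0,2,0,60,85],
  [0,0,0,2,0,90,85],
  [0,0,0,2,0,120,85],
  [0,0,0,2,0,145,85],
  [0,0,0,2,50,150,85],
  [0,0,0,2,100,150,85],
  [0,0,0,2,160,150,85],
  [0,0,0,2,210,150,85],
  [0,0,0,2,250,150,85],
])

```text
t: 10.68
position: [0.5173, 0.226, 0.2411]
orientation: [-1.862, -2.527, 0.004]
contact_force: [-0.2, -0.0, 0.5]
gripper_width: 0.0854
```

Run:
```python
from h import *
import cv2
from bench import manip
for n,pts in(("top",[(371,221),(312,239),(430,202)]),("scene",[(279,185),(333,173),(222,198)])):
    p,d=eyes.snapshot(n);W=cloud(n,d);W0=cloud(n,np.load(n+"_d.npy"))
    cv2.imwrite(f"pics/{n}3.png",p)
    for u,v in pts:
        for w in(W0,W):
            q=w[v-22:v+23,u-22:u+23].reshape(-1,3);q=q[(q[:,2]>.1)&(q[:,2]<.16)]
            print(n,(u,v),len(q),np.median(q,0).round(4),np.percentile(q[:,2],95).round(4))
s=manip.read_state();print(s["t"],s["position"],s["contact_force"],abs(s["dq"]).max())
```

```text
top (371, 221) 555 [ 0.5173 -0.0256  0.1245] 0.1274
top (371, 221) 555 [ 0.5174 -0.0256  0.1246] 0.1278
top (312, 239) 347 [0.4867 0.0687 0.1181] 0.1204
top (312, 239) 347 [0.4868 0.0686 0.1181] 0.1202
top (430, 202) 181 [ 0.5469 -0.1196  0.1234] 0.1255
top (430, 202) 181 [ 0.5469 -0.1198  0.1235] 0.1253
scene (279, 185) 477 [ 0.5244 -0.0248  0.1249] 0.1287
scene (279, 185) 475 [ 0.5246 -0.0249  0.1248] 0.1287
scene (333, 173) 326 [0.4905 0.0693 0.1186] 0.1214
scene (333, 173) 326 [0.4908 0.0693 0.1185] 0.121
scene (222, 198) 184 [ 0.5519 -0.1193  0.124 ] 0.1266
scene (222, 198) 184 [ 0.5522 -0.1193  0.1241] 0.1262
10.775 [0.51653042 0.22988085 0.24057723] [-0.46217802  0.05616524  0.17444849] 0.06873879902064492
```

View pics/scene3.png

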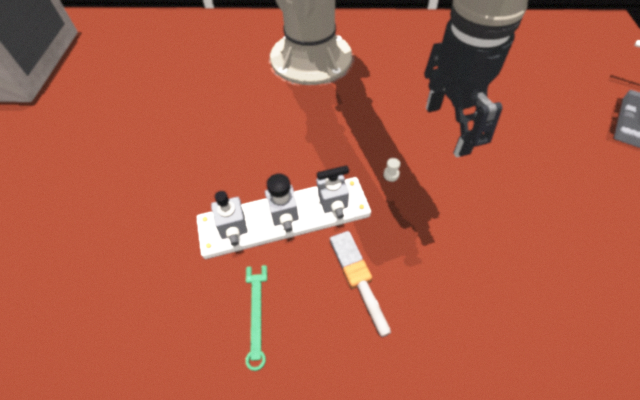

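All three knobs are back at their starting heights: mushroom at (279,185), tee at (333,173), slim at (222,198). The gripper is clear at about (465,110).

```bash
python3 -c "
from bench import manip
print(manip.hand_in())"
```

```text
the job is handed in; nothing more can be done
None
```

I pulled the mushroom knob (the middle valve) out to its on stop, held it there for over 2 s, and pushed it fully home. Then I let go, moved the arm clear and handed the job in about 10.8 s into the run; no verdict came back.

- **On position:** while out, the rim of the knob's head measured about 20 mm above its starting height. Pulling 3 mm further met a hard stop at 24 N.
- **End position:** in both cameras all three knobs were within 0.5 mm of their starting positions. The contact force read under 1 N, so the robot was touching nothing.

None of the checks failed or disagreed. The arm hid the knob from the top camera while it was gripped, so the on position was confirmed from the scene camera and the force reading only.

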